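# Clamp a bearing block in a quick-release vise

### The job

A bearing block lies loose in the blue quick-release vise. Press the red release lever down without forcing it and, keeping it down, slide the moving jaw up until it has pushed the block home, square against the fixed jaw; let the lever spring back up so that the half-nut catches, then turn the crank over the top, away from the release paddle's side, until the block is clamped firmly, but do not overtighten it. Leave the other parts and tools on the bench alone and let go of everything.

Things in the scene. Friction and masses are not known exactly. Their poses are not given: they have to be found in the camera images.
- vise: Blue vise fixed to the bench; bed 300 x 120 mm, its top 30 mm above the bench. Origin: centre of the underside. +x is the closing direction, towards the fixed jaw; z up; +y is the side of the release paddle (towards the robot); the -y side of the bed carries a toothed rack of 4 mm pitch.
- carriage_top (a point): Centre of the top of the moving carriage (60 x 82 mm, top 75 mm above the bench). It carries the red lever, the moving jaw and the crank, and slides along the vise's x. With the lever down some 2 to 4 N move it; with the lever up the half-nut holds it fast.
- fixed_face (a point): Centre of the fixed jaw's steel face (100 mm wide, 44 mm high), 53 mm above the bench; its x axis is the vise's x. The fixed jaw, 48 mm high and 36 mm deep, is bolted to the bed, some 107 to 113 mm from the vise's origin (differs from start to start).
- jaw_face (a point): Centre of the moving jaw's steel face (100 mm wide, 43 mm high), 53 mm above the bench; it looks along the vise's +x. The jaw is spring-backed and gives 1 mm per 50 N. With the block home and just touched this point lies 60 mm from fixed_face.
- work_center (a point): Centre (half-way up) of the loose aluminium bearing block: 60 mm along the vise's x, 70 mm along y, 40 mm high, vertical 36 mm bore, about 0.4 kg. It lies on the bed between the jaws, a little off the fixed jaw and slightly askew; 1 to 4 N slide it. Two like blocks elsewhere on the bench are not to be used.
- work: The same block; origin at the centre of its underside, x axis along the clamping direction.
- jaw: The moving jaw plate, 14 x 100 x 43 mm. A firm clamping is about 60 N on the block (30 to 100 N will do; more mars the block).
- lever (a joint): Angle of the red release lever, rad: 0 = up, half-nut fully caught in the rack; 0.12 = fully down (stop). Beyond 0.07 the half-nut is clear of the rack. Springs back by itself. When let go it may come to rest on top of a rack tooth (about 0.04 to 0.06); then tightening pushes the carriage back by up to 4 mm and it drops in.
- paddle_top (a point): Centre of the upper face of the lever's red paddle, about 92 mm above the bench: 64 mm along the vise's x, 44 mm along y, with a 12 mm high, 5 mm thick lip at each x end (54 mm clear between them) against which closed fingertips can push the carriage along. It takes 6 N to start and 8 to 9 N fully down, 7 mm lower.
- paddle: The red paddle itself, part of the lever; origin at paddle_top. Do not load it with more than 40 N.
- screw (a joint): Angle of the crank, rad: 0 = straight up, positive = tighter, the crank's upper end moving to the vise's -y side (negative leans to the +y side). Starts between -1.0 and -0.75, stop at 1.55. One rad advances the jaw 5 mm from the carriage. It stays where it is left.
- crank_grip (a point): Centre of the crank's black grip, a freely spinning level cylinder, 16 mm diameter, 46 mm long along the vise's x, on a 65 mm radius about the screw's axis (along x at the vise's y = 0, 55 mm above the bench); moves with the carriage. Turning takes about 7 to 7.5 N on its circle while the jaw is free, about 10 N at 60 N of clamping; after the first bite 0.1 rad adds about 11 N.
Mind the look-alikes: they are no part of the job. Leave any green or orange look-alike of the work alone.

How it is judged (in metres and radians):
On the way, in this order (a step that is already met when the one before it is completed fails the run):
1. with the release lever held down the moving jaw has been slid on by at least 20 mm (value of joint lever above 0.06 rad and distance of jaw_face from where it was at the start of the episode above 0.02 m), for 0.05 s.
2. the block is pushed home (within 2.5 mm of the fixed jaw), the moving jaw stands within 8 mm of it, and the lever is up again with the half-nut caught (value of joint lever below 0.03 rad and x of work_center in the frame of fixed_face above -0.0325 m and x of jaw_face in the frame of fixed_face above -0.068 m), for 0.05 s.
3. the crank is turned until the jaw presses on the block with more than 30 N (contact force between jaw and work above 30 N and value of joint lever below 0.03 rad), for 0.2 s.
At the end, for the whole second after the job is handed in: The block stands flat and at rest in the vise, home against the fixed jaw (within 2.5 mm) and square to it (within 2 degrees), clamped by the moving jaw with 30 to 100 N; the lever is up with the half-nut caught; the crank is at rest and everything is let go (all of step 3 and x of work_center in the frame of fixed_face above -0.0325 m and angle between the x axis of work and the x axis of vise, either way round below 0.035 rad and angle between work's own z axis and vertical below 0.05 rad and linear speed of work below 0.01 m/s and velocity of joint screw between -0.05 and 0.05 rad/s); the robot touches nothing.
It fails at once if the jaw must not press on the block with more than 100 N (contact force between jaw and work above 100 N).
It fails at once if the lever's paddle must not be loaded with more than 40 N (contact force between the arm and paddle above 40 N).
It fails at once if the block must not be tipped (angle between work's own z axis and vertical above 0.2 rad).
It fails at once if the other parts and tools must be left alone (none moved by more than 20 mm) (distance of any of spare_block_a, spare_block_b, bush_a, bush_b, mallet, spanner, oil_can, gauge_plug from where it was at the start of the episode above 0.02 m).
It also fails if it takes over 61 s, if anything falls off the work surface, if the arm or the gripper's body presses on something with over 40 N, if the wrist force passes 120 N, or if a joint passes its speed limit or range.

### The arm

A 6-joint arm with a two-finger parallel gripper is mounted at the origin on the work surface. World frame = base frame: x ahead of the robot, y to its left, z up, the work surface at z = 0. Lengths are in m, angles in degrees, forces in N, time in s.
With the tool pointing down it reaches from about 0.375 to 0.9 m from the base axis. Payload 3.1 kg.
Tool frame: the origin (TCP) lies at the centre of the arm's flange, where the gripper is bolted on; the fingertips stand 182 mm ahead of it and the grasp point (between the pads) lies 164 mm ahead of it; x points along the fingers, z is the direction in which the jaws open and shut, and the axes are right-handed (so a half turn about x gives the same grasp; the last joint's range is limited). The gripper opens to 87 mm and grips with 3 to 60 N. Pads are 19 mm wide; open, the fingers measure 117 mm over their backs; the gripper's body (75 mm by 190 mm) begins 51 mm behind the grasp point.
Start: joints at [-73.883, 30.224, 82.088, -0, 67.689, -10.227], TCP at [0.277, -0.56, 0.405] pointing down, gripper open.
Joint ranges: [-176.69, 176.69], [-43.24, 126.21], [12.49, 139.97], [-82, 262], [0, 151.66], [-163.58, 163.58]. Speed limits (degrees/s): [159.86, 159.86, 180, 180, 180, 180].

### API

Orientations are given as a 3x3 rotation matrix whose columns are the frame's x, y, z axes.
In Python, from rig import bot gives the robot as it stands.
- The arm moves only by the shell command python3 -m crank 'ROWS' [OPENING]. ROWS is JSON, a list of rows, each an object with "offset": the shift along the tool's x, y, z in m, a list of three; "spin": the turn about the tool's x in rad. A call has 1 to 12 rows; each row shifts and turns the commanded pose from where the row before left it, along the tool's axes as they then stand; what a row does not reach is not made up. A row lasts 1/10 s, in which the tool goes at most 50 mm and 8.59 degrees, less where a joint would pass 70% of its speed; a pose out of reach is approached as far as the arm can. A call is refused whole if a number of a shift passes 0.05 or a number of a turn 0.15, either way. A call with a gripper value outside its range is refused whole. OPENING is the finger opening in m, from 0 to 0.087, set as the call begins (- or left out, the last holds). The fingers move at their own pace and stop on an object; the grip force is fixed at half the most. Time passes only in rows, so rows that do not move let the fingers close. It gives the time, the measured TCP pose, the force and the opening at its end, in the units of the state.
- bot.read_state(): the state, without advancing time (a new reading comes with each control period).
- bot.capture(name): name is "side" or "top" or "wrist"; returns a dict with "pixels" (400x640x3 uint8, blue, green, red), "depth" (400x640 float32, m along the optical axis (not along the pixel's ray), 0 where there is no reading), "K" (3x3 intrinsics, pixels), "world_to_cam" (4x4, takes a point from world to camera coordinates). Camera axes: x right, y up, looking along -z (the intrinsics and any distortion apply to the point x, -y, -z); pixel columns grow to the right and rows downward; lengths in m; the calibration is good to about 2 mm. A picture is of the moment at which its call begins.
- bot.hand_in(): hands the job in, once; it reports no verdict.
Trained networks look in a picture, given as the dict that the camera call returned (one of the last four; its "shot" number tells which), for a name from the list of things; names that differ only in an ending like _2 or _b are one class to them, and where a whole thing is asked for, a point or a joint stands for the part that bears it (a point fixed in the world has none). Each returns a list of dicts, best first, with "p" (0 to 1); they miss things now and then, are a little off and sometimes report something else, mostly with a low value. They report only what shows in the picture. A call takes as long as a camera call. They do not tell look-alikes from the thing itself.
- bot.regions_of(label, picture): "region" (400x640 bool, what is visible of it) and "extent" ([centre column, centre row, width, height] in pixels, round what is visible of it).
The state is a dict: "time_s": time; "joint_positions": joint angles; "qvel": joint speeds; "tau": joint torques, N m; "position": TCP position; "tcp_rot": TCP orientation; "force": force on the tool from outside, world axes, zero at the start; "moment": the same for the moment, N m; "opening": opening from 0.0 (shut) to 1.0 (fully open).
Only numpy, scipy, OpenCV 4.12 (cv2) and the standard library are available. Lean on these libraries where they do the work, as an engineer would, in place of code of your own. Each camera call takes 0.05 s, during which the arm holds its last target.

## Working session

There is one attempt and no reset: what is moved stays moved. The work goes in short steps, Python scripts to look and compute and a shell command to move; the robot and the scene stay as the last step left them, time stands still between calls to the robot, and variables do not carry over. Pictures are saved under pics/ and viewed, and the job is handed in when it is done.

```bash
ls; mkdir -p pics
cat > h.py <<'E'
import numpy as np,cv2
from rig import bot
def snap(n,f):
    p=bot.capture(n); cv2.imwrite('pics/'+f,p['pixels']); return p
def unproj(p,u,v,d=None):
    K=p['K'];d=p['depth'][int(v),int(u)] if d is None else d
    c=np.array([(u-K[0,2])/K[0,0]*d,-(v-K[1,2])/K[1,1]*d,-d,1])
    return (np.linalg.inv(p['world_to_cam'])@c)[:3]
def cloud(p):
    K=p['K'];v,u=np.mgrid[0:400,0:640];d=p['depth']
    c=np.stack([(u-K[0,2])/K[0,0]*d,-(v-K[1,2])/K[1,1]*d,-d,np.ones_like(d)],-1)
    w=(c@np.linalg.inv(p['world_to_cam']).T)[...,:3]; w[d==0]=np.nan
    return w
E
python3 - <<'E'
from h import *
np.set_printoptions(precision=4,suppress=True)
s=bot.read_state(); print(s)
for n in ['top','side','wrist']:
    p=snap(n,n+'0.png'); print(n,p['K'].tolist(),np.linalg.inv(p['world_to_cam']))
    np.savez('/tmp/'+n+'0.npz',**{k:p[k] for k in('pixels','depth','K','world_to_cam')})
E
```

```text
pics
{'time_s': 0.0, 'joint_positions': array([-73.884 ,  30.2792,  82.1589,  -0.0004,  67.6907, -10.2287]), 'qvel': array([-0.0244,  0.0731, -0.1206, -0.0208,  0.0014,  0.0565]), 'tau': array([  0.0002, -44.0042, -17.6598,   0.0634,   0.0585,  -0.0002]), 'position': array([ 0.2773, -0.5597,  0.4038]), 'tcp_rot': array([[-0.0006,  0.8961,  0.4438],
       [ 0.0022,  0.4438, -0.8961],
       [-1.    ,  0.0004, -0.0022]]), 'force': array([-0.019 ,  0.0321, -0.5278]), 'moment': array([-0.0071, -0.0107, -0.0258]), 'opening': 1.0062509565002762}
top [[485.06827619822445, 0.0, 316.9605636461266], [0.0, 485.06827619822445, 195.67199723059787], [0.0, 0.0, 1.0]] [[ 0.0189  0.996  -0.0869  0.4443]
 [-0.9998  0.0191  0.0009  0.0415]
 [ 0.0025  0.0868  0.9962  1.1719]
 [ 0.      0.      0.      1.    ]]
side [[406.8476136160852, 0.0, 315.3456598981222], [0.0, 406.8476136160852, 201.86441475709708], [0.0, 0.0, 1.0]] [[-0.9516  0.2116 -0.2231  0.3422]
 [-0.3069 -0.6963  0.6488  0.6031]
 [-0.0181  0.6858  0.7276  0.7262]
 [ 0.      0.      0.      1.    ]]
wrist [[292.36957554970195, 0.0, 318.7197415589258], [0.0, 292.36957554970195, 196.66428836705944], [0.0, 0.0, 1.0]] [[ 0.4444  0.8678  0.2224  0.3377]
 [-0.8958  0.4309  0.1088 -0.5304]
 [-0.0014 -0.2475  0.9689  0.3841]
 [ 0.      0.      0.      1.    ]]
```

View pics/top0.png

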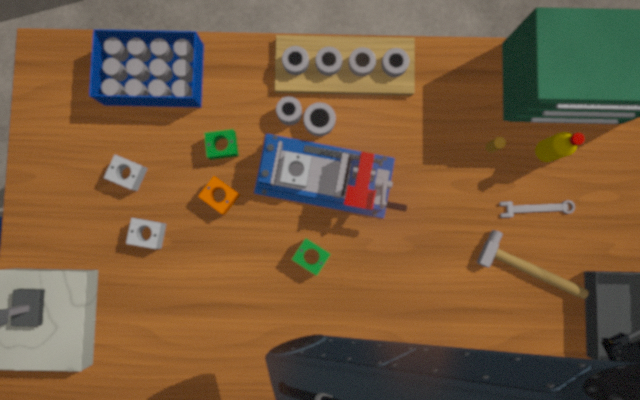

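View pics/side0.png

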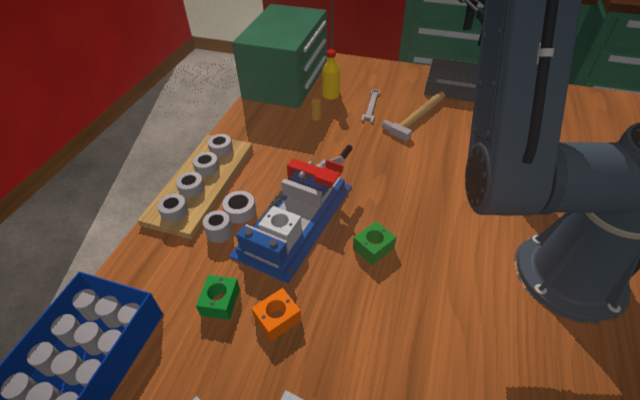

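View pics/wrist0.png

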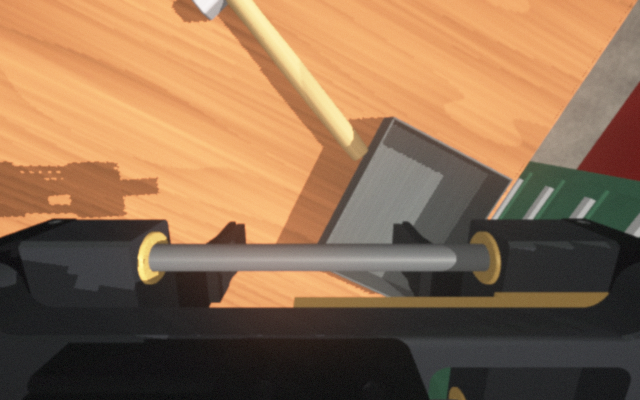

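Run:
```python
from h import *
np.set_printoptions(precision=4,suppress=True)
a=dict(np.load('/tmp/top0.npz')); b=dict(np.load('/tmp/side0.npz'))
cv2.imwrite('pics/tc0.png',cv2.resize(a['pixels'][120:230,240:420],None,fx=4.4,fy=4.4,interpolation=cv2.INTER_CUBIC))
cv2.imwrite('pics/sc0.png',cv2.resize(b['pixels'][130:290,220:370],None,fx=3.7,fy=3.7,interpolation=cv2.INTER_CUBIC))
w=cloud(a)
px=a['pixels'].astype(int)
red=(px[...,2]>130)&(px[...,1]<70)&(px[...,0]<70)
red[:,430:]=0
q=w[red]; print('red',red.sum(),np.nanmedian(q,0), np.nanmin(q,0),np.nanmax(q,0))
rect=cv2.minAreaRect(q[~np.isnan(q[:,0])][:,:2].astype(np.float32)*1000);print(rect)
for n,(u,v) in dict(hole=(296,170)).items(): print(n,unproj(a,u,v))
# vise pixels: height>0.02
m=(w[...,2]>0.022)&(w[...,2]<0.13); m[:, :250]=0;m[:,420:]=0;m[:130]=0;m[225:]=0
q=w[m]; print(q.min(0),q.max(0))
blue=(px[...,0]>100)&(px[...,2]<80)&m
rect=cv2.minAreaRect(w[blue][:,:2].astype(np.float32)*1000);print('blue',rect,cv2.boxPoints(rect))
h=np.histogram(w[m][:,2],bins=np.arange(0.02,0.13,0.005));print(h)
```

```text
red 952 [ 0.5572 -0.0593  0.0934] [ 0.5126 -0.091   0.0097] [0.6399 0.2929 0.1099]
((586.1500854492188, 101.17489624023438), (378.080322265625, 125.98777770996094), 86.67117309570312)
hole [0.604  0.0914 0.0311]
[ 0.5094 -0.1563  0.0221] [0.7035 0.1808 0.1127]
blue ((596.245849609375, 24.030899047851562), (297.2809143066406, 120.57856750488281), 79.9014663696289) [[ 510.8277 -111.7356]
 [ 629.5383 -132.878 ]
 [ 681.6639  159.7974]
 [ 562.9534  180.9398]]
(array([  27,  747, 1955,  307,   45,   38,   21,   57,   84,  280,  750,
        803,  320,  149,  744,  198,  139,  135,    3,    0,    0]), array([0.02 , 0.025, 0.03 , 0.035, 0.04 , 0.045, 0.05 , 0.055, 0.06 ,
       0.065, 0.07 , 0.075, 0.08 , 0.085, 0.09 , 0.095, 0.1  , 0.105,
       0.11 , 0.115, 0.12 , 0.125]))
```

View pics/tc0.png

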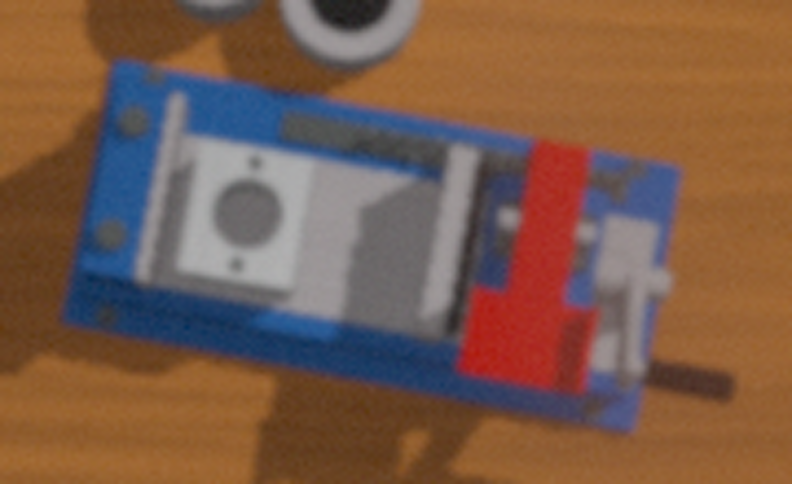

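View pics/sc0.png

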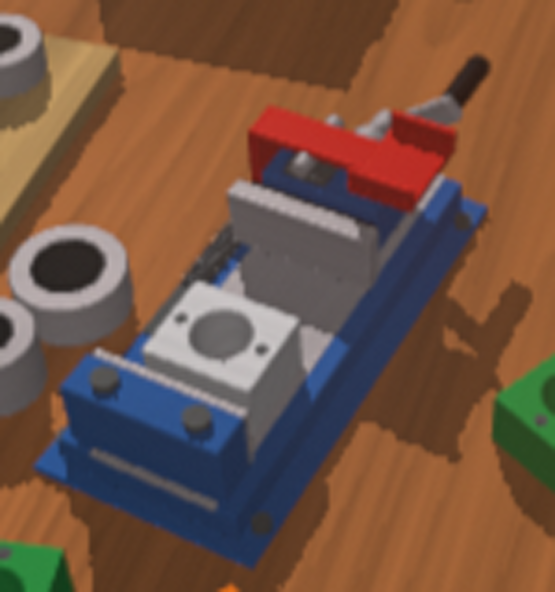

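```bash
cat >> h.py <<'E'
V0=np.array([0.5962,0.0240,0]); _t=np.radians(79.90)
RV=np.array([[np.cos(_t),-np.sin(_t),0],[np.sin(_t),np.cos(_t),0],[0,0,1]])
def tov(w): return (w-V0)@RV
def tow(v): return V0+RV@np.asarray(v)
E
python3 - <<'E'
from h import *
np.set_printoptions(precision=4,suppress=True)
for n in ['top','side']:
    a=dict(np.load(f'/tmp/{n}0.npz')); px=a['pixels'].astype(int)
    v=tov(cloud(a))
    inb=(abs(v[...,0])<0.2)&(abs(v[...,1])<0.1)
    red=(px[...,2]>130)&(px[...,1]<60)&(px[...,0]<60)&inb&(v[...,2]>.07)
    q=v[red]; print(n,'red',len(q),np.percentile(q,[1,50,99],axis=0).tolist())
    low=red&(v[...,2]<0.098)
    q=v[low];print(' low red',np.percentile(q,[1,50,99],axis=0).tolist(), 'paddle y>.02:',np.percentile(q[q[:,1]>.03],[1,50,99],axis=0).tolist())
    hi=inb&(v[...,2]>.098); q=v[red&(v[...,2]>.099)]; print(' lip',len(q),np.median(q,0) if len(q) else '')
    # grey steel
    sat=px.max(-1)-px.min(-1)
    g=(sat<25)&inb&(px.max(-1)>90)
    for lo,hi_,nm in[(.066,.073,'block/69-73'),(.073,.08,'jaw tops'),(.028,.034,'bed')]:
        q=v[g&(v[...,2]>lo)&(v[...,2]<hi_)]; print(' ',nm,len(q)); 
        if len(q)>10:
            h,e=np.histogram(q[:,0],bins=np.arange(-.15,.15,.01)); print('   ',dict(zip((e[:-1]*1000).round().astype(int).tolist(),h.tolist())))
    k=(px.max(-1)<70)&(v[...,2]>.06)&(v[...,2]<.13)&(abs(v[...,1])<.1)&(v[...,0]<-.1)&(v[...,0]>-.25)
    q=v[k]; print(' black grip',len(q)); 
    if len(q): print(np.percentile(q,[2,50,98],axis=0))
    bl=(sat<30)&(px.min(-1)>120)&inb&(v[...,2]>.064)&(v[...,2]<.074)&(v[...,0]>0)&(v[...,0]<.105)&(abs(v[...,1])<.05)
    q=v[bl];
    if len(q)>10: print(' block',len(q),np.median(q,0),cv2.minAreaRect((q[:,:2]*1000).astype(np.float32)))
E
```

```text
top red 885 [[-0.11511094536493865, -0.05460131855067898, 0.08823734496458409], [-0.08518391163813242, 0.026246721728663026, 0.09343682298499001], [-0.05639653968100106, 0.06500123274407922, 0.10717404547869379]]
 low red [[-0.10911072238084342, -0.054762895426091675, 0.08813774385295384], [-0.08518391163813242, 0.02253318377364671, 0.0932397500376485], [-0.06053862761484467, 0.06494672559061475, 0.09729352207748049]] paddle y>.02: [[-0.10930356940392029, 0.0303486187509373, 0.08922740389276744], [-0.08342281476486842, 0.047786840317156715, 0.09379327689926154], [-0.06011754074894444, 0.06540284113311674, 0.09719489685233534]]
 lip 63 [-0.0784  0.0446  0.1058]
  block/69-73 605
    {-150: 7, -140: 17, -130: 36, -120: 14, -110: 0, -100: 0, -90: 0, -80: 0, -70: 0, -60: 0, -50: 40, -40: 9, -30: 1, -20: 0, -10: 0, 0: 0, 10: 0, 20: 0, 30: 22, 40: 100, 50: 75, 60: 46, 70: 55, 80: 87, 90: 80, 100: 0, 110: 15, 120: 0, 130: 0}
  jaw tops 514
    {-150: 4, -140: 19, -130: 2, -120: 9, -110: 2, -100: 0, -90: 0, -80: 1, -70: 3, -60: 2, -50: 76, -40: 172, -30: 0, -20: 0, -10: 0, 0: 0, 10: 0, 20: 0
[... 1477 characters left out ...]
0: 0, -120: 0, -110: 0, -100: 0, -90: 0, -80: 0, -70: 0, -60: 0, -50: 71, -40: 127, -30: 0, -20: 0, -10: 0, 0: 0, 10: 0, 20: 0, 30: 0, 40: 4, 50: 1, 60: 4, 70: 3, 80: 4, 90: 3, 100: 1, 110: 105, 120: 0, 130: 1}
  bed 737
    {-150: 4, -140: 5, -130: 5, -120: 6, -110: 4, -100: 6, -90: 7, -80: 7, -70: 6, -60: 1, -50: 0, -40: 57, -30: 108, -20: 112, -10: 109, 0: 82, 10: 32, 20: 26, 30: 23, 40: 27, 50: 31, 60: 15, 70: 12, 80: 10, 90: 12, 100: 0, 110: 0, 120: 0, 130: 0}
 black grip 70
[[-0.1872  0.048   0.0983]
 [-0.1664  0.0548  0.1042]
 [-0.147   0.0586  0.1069]]
 block 557 [0.0693 0.0097 0.0707] ((65.66575622558594, 7.154150009155273), (62.97359085083008, 71.4986572265625), 0.6956011056900024)
```

```bash
R='{"offset":[0,0,0],"spin":-0.1335}'; python3 -m crank '[{"offset":[0,0,0],"spin":-0.1335},{"offset":[0,0,0],"spin":-0.1335},{"offset":[0,0,0],"spin":-0.1335},{"offset":[0,0,0],"spin":-0.1335},{"offset":[0,0,0],"spin":-0.1335},{"offset":[0,0,0],"spin":-0.1335},{"offset":[0,0,0],"spin":-0.1335},{"offset":[0,0,0],"spin":0}]' 0
python3 - <<'E'
from h import *
np.set_printoptions(precision=4,suppress=True)
for n in ['top','side']:
    a=dict(np.load(f'/tmp/{n}0.npz')); px=a['pixels'].astype(int)
    v=tov(cloud(a)); sat=px.max(-1)-px.min(-1)
    g=(sat<30)&(px.min(-1)>80)&(abs(v[...,1])<.045)
    for lo,hi in [(-.065,-.02),(.1,.125)]:
        q=v[g&(v[...,0]>lo)&(v[...,0]<hi)&(v[...,2]>.071)&(v[...,2]<.082)]
        print(n,len(q),np.percentile(q[:,0],[2,25,50,75,98]),np.median(q[:,2]), np.polyfit(q[:,1],q[:,0],1))
s=bot.read_state();print(s['position'],s['tcp_rot'],s['force'],s['time_s'])
E
```

```text
time_s: 0.95
position: [0.2773, -0.5599, 0.4044]
tcp_rot: [[-0.0, 0.176, 0.984], [0.001, 0.984, -0.176], [-1.0, 0.001, -0.0]]
force: [-0.3, 0.6, 0.1]
opening: 0.356
top 262 [-0.0462 -0.0415 -0.0377 -0.0338 -0.0304] 0.07634565676726612 [-0.0081 -0.0378]
top 98 [0.1118 0.113  0.1144 0.1159 0.1172] 0.07599723300688799 [-0.0056  0.1145]
side 208 [-0.0469 -0.0414 -0.0373 -0.0334 -0.0306] 0.0754240367643575 [ 0.0076 -0.0378]
side 96 [0.1104 0.112  0.1134 0.1152 0.1185] 0.07618237143483003 [-0.0076  0.1138]
[ 0.2773 -0.5599  0.4044] [[-0.0002  0.1758  0.9844]
 [ 0.0008  0.9844 -0.1758]
 [-1.      0.0008 -0.0004]] [-0.3247  0.5669  0.1416] 0.95
```

```bash
python3 -m crank '[{"offset":[0,0.02,0.006],"spin":0},{"offset":[0,0.035,0.011],"spin":0},{"offset":[0,0.035,0.011],"spin":0},{"offset":[0,0.035,0.011],"spin":0},{"offset":[0,0.035,0.011],"spin":0},{"offset":[0,0.035,0.011],"spin":0},{"offset":[0,0.035,0.011],"spin":0},{"offset":[0,0.035,0.011],"spin":0},{"offset":[0,0.035,0.011],"spin":0},{"offset":[0,0.035,0.011],"spin":0},{"offset":[0,0.035,0.011],"spin":0},{"offset":[0,0.035,0.011],"spin":0}]' 0
python3 -m crank '[{"offset":[0,0.035,0.011],"spin":0},{"offset":[0,0.035,0.011],"spin":0},{"offset":[0,0.035,0.011],"spin":0},{"offset":[0,0.02,0.006],"spin":0},{"offset":[0,0,0],"spin":0},{"offset":[0,0,0],"spin":0}]' 0
cat >> h.py <<'E'
def st():
    s=bot.read_state(); f=s['force']@RV; p=tov(s['position'])
    tip=p+ (s['tcp_rot'][:,0]@RV)*0.182
    print('t %.2f tcpV'%s['time_s'],(p*1000).round(1),'tipV',(tip*1000).round(1),'F_v',f.round(2),'open',round(s['opening']*87,1)); return s
E
python3 - <<'E'
from h import *
np.set_printoptions(precision=4,suppress=True)
s=st();print(s['joint_positions'])
for n in ['top','side','wrist']:
    p=snap(n,n+'1.png'); np.savez('/tmp/'+n+'1.npz',**{k:p[k] for k in('pixels','depth','K','world_to_cam')})
E
```

```text
time_s: 2.15
position: [0.474, -0.1822, 0.4048]
tcp_rot: [[0.0, 0.179, 0.984], [-0.0, 0.984, -0.179], [-1.0, -0.0, 0.0]]
force: [0.6, -0.2, 0.2]
opening: 0.005
time_s: 2.75
position: [0.5337, -0.0673, 0.4046]
tcp_rot: [[-0.001, 0.176, 0.984], [-0.0, 0.984, -0.176], [-1.0, -0.001, -0.001]]
force: [0.7, -0.2, 0.1]
opening: 0.006
t 2.75 tcpV [-100.8   45.5  404.6] tipV [-100.9   45.6  222.6] F_v [-0.06 -0.75  0.11] open 0.5
[-19.0834  23.5483  94.6015  -0.0414  61.879   -8.9321]
```

View pics/wrist1.png

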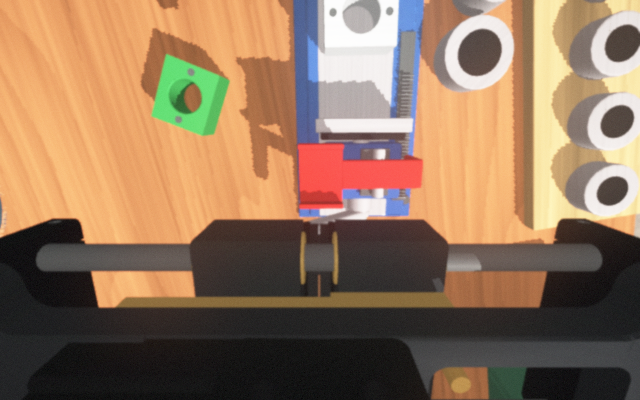

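View pics/side1.png

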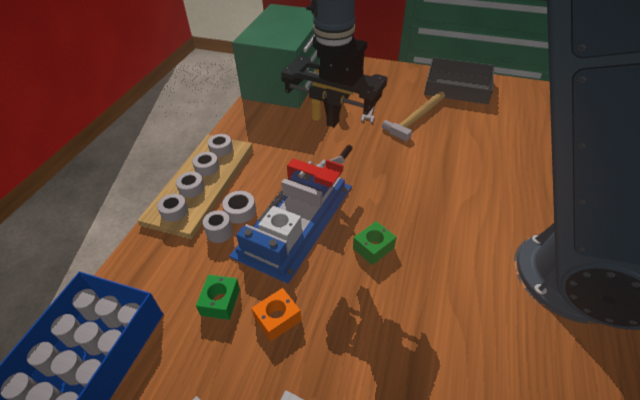

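Run:
```python
from h import *
np.set_printoptions(precision=4,suppress=True)
a=dict(np.load('/tmp/wrist1.npz')); px=a['pixels'].astype(int); v=tov(cloud(a)); inb=(abs(v[...,0])<.2)&(abs(v[...,1])<.09)
red=(px[...,2]>130)&(px[...,1]<70)&(px[...,0]<70)&inb
pad=red&(v[...,1]>.03); q=v[pad]; print(len(q),np.percentile(q,[1,10,50,90,99],axis=0))
for r in range(140,212,4): print(r,px[r,315],v[r,315],end=';')
print()
for c in range(292,430,8): print(c,v[180,c],end=';')
print()
b=(px[...,0]>100)&(px[...,2]<90)&inb&(v[...,2]<.04)
ys=v[b][:,1];print('bed y',np.percentile(ys,[1,99]))
g=(px.max(-1)-px.min(-1)<30)&inb&(v[...,2]>.07)&(v[...,2]<.082)&(v[...,0]<-.02)&(v[...,0]>-.06)
print('jaw',np.percentile(v[g][:,0],[2,98]),np.percentile(v[g][:,1],[1,99]),np.polyfit(v[g][:,1],v[g][:,0],1))
```

```text
480 [[-0.1148  0.0308  0.091 ]
 [-0.1143  0.0339  0.0917]
 [-0.1104  0.0473  0.0928]
 [-0.1049  0.0617  0.1034]
 [-0.0555  0.0648  0.1049]]
140 [148  97  91] [-0.0562  0.05    0.0289];144 [ 70  71 213] [-0.0555  0.049   0.104 ];148 [ 77  83 250] [-0.0591  0.049   0.1051];152 [ 80  88 251] [-0.0642  0.0492  0.0923];156 [ 79  87 251] [-0.0682  0.0492  0.092 ];160 [ 82  87 251] [-0.0721  0.0492  0.0926];164 [ 76  83 251] [-0.0761  0.0492  0.0929];168 [ 79  84 251] [-0.0804  0.0493  0.091 ];172 [ 77  84 251] [nan nan nan];176 [ 78  85 251] [-0.0884  0.0493  0.0923];180 [ 73  82 250] [-0.0922  0.0493  0.0938];184 [ 77  82 251] [-0.0965  0.0493  0.0933];188 [ 74  81 251] [-0.101   0.0493  0.0917];192 [ 56  62 206] [-0.1051  0.0494  0.0921];196 [ 54  60 200] [-0.1092  0.0494  0.0929];200 [ 52  58 190] [-0.1134  0.0494  0.0929];204 [ 57  63 215] [-0.1143  0.0492  0.1049];208 [128 102 242] [-0.1184  0.0492  0.105 ];
292 [-0.1105  0.0814  0.0004];300 [-0.0924  0.0645  0.0928];308 [-0.0926  0.0564  0.0918];316 [-0.0926  0.0483  0.0916];324 [-0.0924  0.0401  0.0927];332 [-0.0927  0.032   0.0916];340 [-0.0924  0.0239  0.0927];348 [-0.093   0.0155  0.0901];356 [-0.0927  0.0074  0.0913];364 [-0.0928 -0.0008  0.0909];372 [-0.0928 -0.009   0.091 ];380 [-0.0929 -0.0172  0.0909];388 [-0.0927 -0.0252  0.0917];396 [-0.0926 -0.0332  0.092 ];404 [-0.0928 -0.0415  0.0915];412 [-0.0929 -0.0498  0.0911];420 [-0.0933 -0.0587  0.089 ];428 [-0.1107 -0.1005  0.0006];
bed y [0.0486 0.073 ]
jaw [-0.0518 -0.0314] [-0.049   0.0482] [-0.004  -0.0401]
```

```bash
python3 -m crank '[{"offset":[0.02,0.013,0.001],"spin":0},{"offset":[0.03,0.013,0],"spin":0},{"offset":[0.03,0,0],"spin":0},{"offset":[0.025,0,0],"spin":0},{"offset":[0.01,0,0],"spin":0},{"offset":[0.003,0,0],"spin":0},{"offset":[0,0,0],"spin":0},{"offset":[0,0,0],"spin":0}]' 0
python3 -c "
from h import *
st()"
```

```text
time_s: 3.7
position: [0.5399, -0.0425, 0.2879]
tcp_rot: [[0.002, 0.176, 0.984], [-0.001, 0.984, -0.176], [-1.0, -0.0, 0.002]]
force: [0.4, -0.7, -0.2]
opening: 0.009
t 3.70 tcpV [-75.3  43.8 287.9] tipV [-75.4  43.3 105.9] F_v [-0.59 -0.49 -0.23] open 0.8
```

Now gentle descent to contact, then ~7 mm down.

```bash
python3 -m crank '[{"offset":[0.006,0,0],"spin":0},{"offset":[0.004,0,0],"spin":0},{"offset":[0.002,0,0],"spin":0},{"offset":[0,0,0],"spin":0}]' 0
python3 -c "
from h import *
st()"
python3 -m crank '[{"offset":[0.0015,0,0],"spin":0},{"offset":[0.0015,0,0],"spin":0},{"offset":[0,0,0],"spin":0}]' 0
python3 -c "
from h import *
st()"
```

```text
time_s: 4.1
position: [0.5394, -0.042, 0.2747]
tcp_rot: [[-0.0, 0.175, 0.984], [0.0, 0.984, -0.175], [-1.0, 0.0, -0.0]]
force: [-0.8, 0.8, -0.7]
opening: 0.006
t 4.10 tcpV [-74.9  44.4 274.7] tipV [-74.9  44.4  92.7] F_v [ 0.69  0.89 -0.71] open 0.5
time_s: 4.4
position: [0.5392, -0.0419, 0.2723]
tcp_rot: [[-0.0, 0.175, 0.984], [0.0, 0.984, -0.175], [-1.0, -0.0, -0.0]]
force: [-2.0, 0.1, 8.1]
opening: 0.0
t 4.40 tcpV [-74.9  44.5 272.3] tipV [-74.9  44.6  90.3] F_v [-0.2   1.98  8.06] open 0.0
```

```bash
python3 -m crank '[{"offset":[0.001,0,0],"spin":0},{"offset":[0.001,0,0],"spin":0},{"offset":[0.001,0,0],"spin":0},{"offset":[0.001,0,0],"spin":0},{"offset":[0,0,0],"spin":0}]' 0
python3 -c "
from h import *
st()"
```

```text
time_s: 4.9
position: [0.539, -0.0419, 0.2686]
tcp_rot: [[-0.001, 0.175, 0.985], [0.0, 0.985, -0.175], [-1.0, -0.0, -0.001]]
force: [-2.9, 0.1, 8.9]
opening: 0.009
t 4.90 tcpV [-74.9  44.7 268.6] tipV [-74.9  44.9  86.6] F_v [-0.38  2.84  8.86] open 0.8
```

```bash
python3 -m crank '[{"offset":[0.001,0,0],"spin":0},{"offset":[0.0005,0,0],"spin":0},{"offset":[0,0,0],"spin":0}]' 0
python3 -c "
from h import *
st()"
python3 -m crank '[{"offset":[0.0005,0,0],"spin":0},{"offset":[0,0,0],"spin":0}]' 0
python3 -c "
from h import *
st()"
```

```text
time_s: 5.2
position: [0.539, -0.0418, 0.2677]
tcp_rot: [[-0.001, 0.175, 0.985], [-0.0, 0.985, -0.175], [-1.0, -0.0, -0.001]]
force: [-3.8, -0.2, 11.6]
opening: 0.002
t 5.20 tcpV [-74.9  44.8 267.7] tipV [-74.9  44.9  85.7] F_v [-0.82  3.71 11.63] open 0.1
time_s: 5.4
position: [0.539, -0.0418, 0.2676]
tcp_rot: [[-0.0, 0.175, 0.985], [-0.0, 0.985, -0.175], [-1.0, -0.0, -0.0]]
force: [-4.4, 0.9, 13.8]
opening: 0.005
t 5.40 tcpV [-74.8  44.8 267.6] tipV [-74.9  44.9  85.6] F_v [ 0.13  4.47 13.78] open 0.4
```

```bash
python3 -m crank '[{"offset":[0,0.002,0],"spin":0},{"offset":[0,0.002,0],"spin":0},{"offset":[0,0.002,0],"spin":0},{"offset":[0,0.003,0],"spin":0},{"offset":[0,0.003,0],"spin":0},{"offset":[0,0.003,0],"spin":0}]' 0
python3 -c "
from h import *
st()"
python3 -m crank '[{"offset":[0,0.004,0],"spin":0},{"offset":[0,0.004,0],"spin":0},{"offset":[0,0.004,0],"spin":0},{"offset":[0,0.004,0],"spin":0}]' 0
python3 -c "
from h import *
st()"
```

```text
time_s: 6.0
position: [0.5415, -0.0273, 0.2676]
tcp_rot: [[-0.001, 0.175, 0.985], [-0.001, 0.985, -0.175], [-1.0, -0.001, -0.001]]
force: [-5.4, -0.9, 15.4]
opening: 0.003
t 6.00 tcpV [-60.1  44.9 267.6] tipV [-60.3  45.   85.6] F_v [-1.82  5.19 15.42] open 0.3
time_s: 6.4
position: [0.5443, -0.0115, 0.2676]
tcp_rot: [[-0.001, 0.175, 0.985], [-0.001, 0.985, -0.175], [-1.0, -0.001, -0.001]]
force: [-5.4, -1.2, 14.7]
opening: 0.005
t 6.40 tcpV [-44.   44.9 267.6] tipV [-44.2  45.1  85.6] F_v [-2.1   5.14 14.73] open 0.4
```

```bash
python3 -m crank '[{"offset":[0,0.004,0],"spin":0},{"offset":[0,0.004,0],"spin":0},{"offset":[0,0.004,0],"spin":0},{"offset":[0,0.004,0],"spin":0},{"offset":[0,0.004,0],"spin":0},{"offset":[0,0.004,0],"spin":0},{"offset":[0,0.004,0],"spin":0},{"offset":[0,0.004,0],"spin":0},{"offset":[0,0.003,0],"spin":0},{"offset":[0,0.002,0],"spin":0}]' 0
python3 - <<'E'
from h import *
st()
for n in ['top','side']:
    p=snap(n,n+'2.png'); np.savez('/tmp/'+n+'2.npz',**{k:p[k] for k in('pixels','depth','K','world_to_cam')})
    b=p['pixels'][130:290,220:370] if n=='side' else p['pixels'][120:230,240:420]
    cv2.imwrite(f'pics/{n}c2.png',cv2.resize(b,None,fx=3.7,fy=3.7,interpolation=cv2.INTER_CUBIC))
E
```

```text
time_s: 7.4
position: [0.5506, 0.0251, 0.2676]
tcp_rot: [[-0.001, 0.175, 0.985], [-0.0, 0.985, -0.175], [-1.0, -0.001, -0.001]]
force: [-5.8, -0.4, 15.1]
opening: 0.005
t 7.40 tcpV [ -6.9  45.1 267.6] tipV [-7.  45.3 85.6] F_v [-1.39  5.65 15.07] open 0.4
```

View pics/sidec2.png

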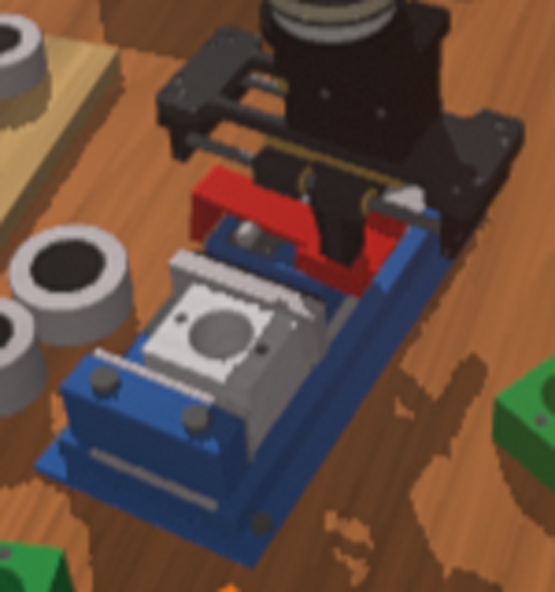

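```bash
python3 -m crank '[{"offset":[0,0.002,0],"spin":0},{"offset":[0,0.002,0],"spin":0},{"offset":[0,0.002,0],"spin":0},{"offset":[0,0.002,0],"spin":0}]' 0
python3 -c "
from h import *
st()"
python3 -m crank '[{"offset":[0,0.0015,0],"spin":0},{"offset":[0,0.0015,0],"spin":0},{"offset":[0,0.001,0],"spin":0}]' 0
python3 -c "
from h import *
st()"
```

```text
time_s: 7.9
position: [0.552, 0.0326, 0.2676]
tcp_rot: [[-0.002, 0.175, 0.985], [-0.001, 0.985, -0.175], [-1.0, -0.001, -0.002]]
force: [-6.1, -2.9, 15.2]
opening: 0.006
t 7.90 tcpV [  0.7  45.1 267.6] tipV [ 0.4 45.3 85.6] F_v [-3.94  5.46 15.2 ] open 0.5
time_s: 8.2
position: [0.5527, 0.0366, 0.2676]
tcp_rot: [[-0.002, 0.175, 0.985], [-0.001, 0.985, -0.175], [-1.0, -0.001, -0.001]]
force: [-5.1, -1.6, 15.6]
opening: 0.004
t 8.20 tcpV [  4.7  45.1 267.6] tipV [ 4.5 45.3 85.6] F_v [-2.51  4.74 15.59] open 0.3
```

```bash
python3 -m crank '[{"offset":[0,0.001,0],"spin":0},{"offset":[0,0.001,0],"spin":0},{"offset":[0,0.001,0],"spin":0}]' 0
python3 -c "
from h import *
st()"
python3 -m crank '[{"offset":[0,0.001,0],"spin":0},{"offset":[0,0.001,0],"spin":0},{"offset":[0,0.001,0],"spin":0}]' 0
python3 -c "
from h import *
st()"
```

```text
time_s: 8.5
position: [0.5532, 0.0394, 0.2676]
tcp_rot: [[-0.002, 0.175, 0.985], [-0.001, 0.985, -0.175], [-1.0, -0.001, -0.002]]
force: [-5.3, -2.1, 14.7]
opening: 0.006
t 8.50 tcpV [  7.7  45.1 267.6] tipV [ 7.4 45.4 85.6] F_v [-3.02  4.8  14.73] open 0.5
time_s: 8.8
position: [0.5536, 0.0411, 0.2676]
tcp_rot: [[-0.003, 0.173, 0.985], [-0.005, 0.985, -0.173], [-1.0, -0.005, -0.002]]
force: [-7.5, -11.7, 15.4]
opening: 0.003
t 8.80 tcpV [  9.3  45.  267.6] tipV [ 8.4 45.3 85.6] F_v [-12.79   5.33  15.38] open 0.3
```

```bash
python3 -m crank '[{"offset":[0,0.001,0],"spin":0},{"offset":[0,0,0],"spin":0},{"offset":[0,0,0],"spin":0}]' 0
python3 - <<'E'
from h import *
np.set_printoptions(precision=4,suppress=True)
st()
for n in ['top','side']:
    p=snap(n,n+'3.png'); px=p['pixels'].astype(int)
    b=p['pixels'][130:290,220:370] if n=='side' else p['pixels'][120:230,240:420]
    cv2.imwrite(f'pics/{n}c3.png',cv2.resize(b,None,fx=4,fy=4,interpolation=cv2.INTER_CUBIC))
    v=tov(cloud(p)); sat=px.max(-1)-px.min(-1)
    for lo,hi in [(.02,.056),(.1,.125)]:
        q=v[(sat<40)&(px.min(-1)>60)&(abs(v[...,1])<.05)&(abs(v[...,1])>.037)&(v[...,0]>lo)&(v[...,0]<hi)&(v[...,2]>.066)&(v[...,2]<.082)]
        if len(q)>5:print(n,len(q),np.percentile(q[:,0],[2,50,98]),np.median(q[:,2]))
    red=(px[...,2]>110)&(px[...,1]<80)&(px[...,0]<80)&(abs(v[...,0])<.08)&(abs(v[...,1])<.08)&(v[...,2]>.06)
    q=v[red];print('red',np.percentile(q,[1,50,99],axis=0)[:,0])
    l=red&(v[...,2]>.092);q=v[l];print(' lip',np.sort(q[:,0].round(3)))if len(q) else 0
E
```

```text
time_s: 9.1
position: [0.5539, 0.0418, 0.2677]
tcp_rot: [[-0.002, 0.173, 0.985], [-0.005, 0.985, -0.173], [-1.0, -0.005, -0.001]]
force: [-6.3, -8.8, 15.0]
opening: 0.002
t 9.10 tcpV [ 10.1  44.8 267.7] tipV [ 9.2 45.1 85.7] F_v [-9.76  4.63 14.96] open 0.2
top 34 [0.1105 0.1142 0.118 ] 0.07612385897097285
red [-0.0354 -0.0327  0.0022]
 lip [-0.035 -0.035 -0.034 -0.034 -0.034 -0.033 -0.033 -0.032 -0.032 -0.032
 -0.032 -0.031  0.007]
side 78 [0.0286 0.0473 0.0546] 0.07507662012583138
side 39 [0.1005 0.1121 0.1183] 0.07574743974652964
red [-0.028  -0.0007  0.0274]
 lip [-0.037 -0.034 -0.034 -0.034 -0.028 -0.019 -0.019 -0.018 -0.018 -0.017
 -0.017 -0.017 -0.017 -0.017 -0.016 -0.016 -0.016 -0.015 -0.015 -0.014
 -0.014 -0.014 -0.014 -0.014 -0.013 -0.013 -0.013 -0.013 -0.013 -0.013
 -0.012 -0.012 -0.012 -0.012 -0.012 -0.012 -0.011 -0.011 -0.011 -0.011
 -0.01  -0.01  -0.01  -0.01  -0.01  -0.009 -0.009 -0.009 -0.008 -0.008
 -0.008 -0.008 -0.008 -0.007 -0.007 -0.007 -0.007 -0.007 -0.007 -0.007
 -0.006 -0.006 -0.006 -0.006 -0.006 -0.006 -0.006 -0.006 -0.005 -0.005
 -0.005 -0.005 -0.005 -0.004 
[... 229 characters left out ...]
.002  0.002  0.002  0.002
  0.002  0.003  0.003  0.003  0.003  0.003  0.003  0.003  0.003  0.004
  0.004  0.004  0.004  0.004  0.004  0.004  0.005  0.005  0.005  0.006
  0.006  0.006  0.006  0.006  0.006  0.007  0.007  0.007  0.007  0.007
  0.007  0.007  0.008  0.008  0.008  0.008  0.008  0.008  0.008  0.008
  0.009  0.009  0.009  0.009  0.009  0.009  0.009  0.01   0.01   0.01
  0.01   0.01   0.01   0.01   0.01   0.011  0.011  0.021  0.023  0.023
  0.023  0.023  0.023  0.024  0.024  0.024  0.025  0.025  0.025  0.025
  0.025  0.026  0.026  0.026  0.026  0.026  0.026  0.026  0.026  0.026
  0.026  0.026  0.027  0.027  0.027  0.027  0.027  0.027  0.027  0.027
  0.028  0.028  0.029  0.036  0.039]
```

View pics/sidec3.png

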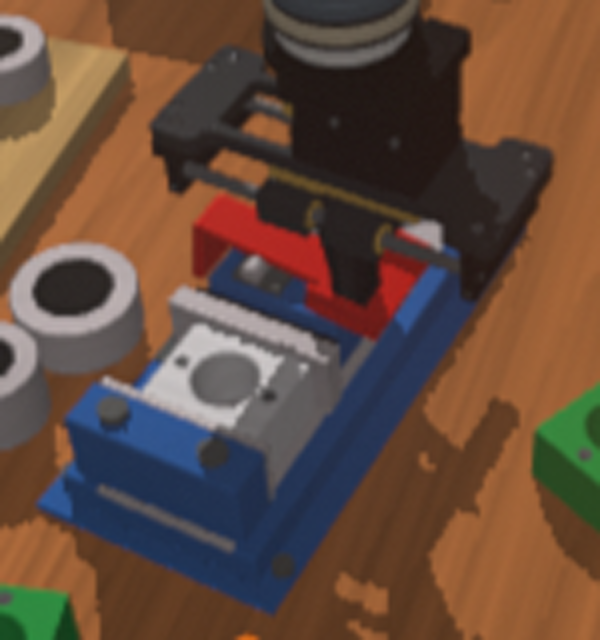

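View pics/topc3.png

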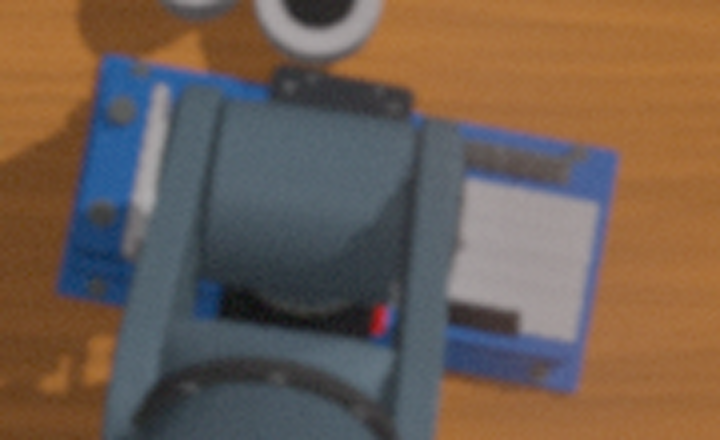

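```bash
python3 -m crank '[{"offset":[0,0.001,0],"spin":0},{"offset":[0,0.001,0],"spin":0},{"offset":[0,0,0],"spin":0}]' 0
python3 -c "
from h import *
st()"
python3 -m crank '[{"offset":[0,0.001,0],"spin":0},{"offset":[0,0.0005,0],"spin":0},{"offset":[0,0,0],"spin":0}]' 0
python3 -c "
from h import *
st()"
```

```text
time_s: 9.5
position: [0.5545, 0.0436, 0.2677]
tcp_rot: [[-0.001, 0.173, 0.985], [-0.005, 0.985, -0.173], [-1.0, -0.005, -0.0]]
force: [-5.2, -8.6, 15.8]
opening: 0.003
t 9.50 tcpV [ 12.   44.5 267.7] tipV [11.  44.6 85.7] F_v [-9.42  3.56 15.75] open 0.3
time_s: 9.8
position: [0.5549, 0.0448, 0.2677]
tcp_rot: [[-0.001, 0.173, 0.985], [-0.006, 0.985, -0.173], [-1.0, -0.006, 0.0]]
force: [-5.4, -10.2, 15.1]
opening: 0.002
t 9.80 tcpV [ 13.3  44.3 267.7] tipV [12.2 44.3 85.7] F_v [-11.02   3.57  15.09] open 0.2
```

```bash
python3 -m crank '[{"offset":[0,0.001,0],"spin":0},{"offset":[0,0.0005,0],"spin":0},{"offset":[0,0,0],"spin":0}]' 0
python3 -c "
from h import *
st()"
python3 -m crank '[{"offset":[0,0.001,0],"spin":0},{"offset":[0,0,0],"spin":0}]' 0
python3 -c "
from h import *
st()"
```

```text
time_s: 10.1
position: [0.5551, 0.0455, 0.2677]
tcp_rot: [[-0.002, 0.172, 0.985], [-0.008, 0.985, -0.172], [-1.0, -0.008, -0.0]]
force: [-6.0, -14.7, 15.4]
opening: 0.003
t 10.10 tcpV [ 14.   44.2 267.7] tipV [12.5 44.3 85.7] F_v [-15.49   3.32  15.42] open 0.2
time_s: 10.3
position: [0.5552, 0.0459, 0.2677]
tcp_rot: [[-0.002, 0.171, 0.985], [-0.009, 0.985, -0.172], [-1.0, -0.009, -0.0]]
force: [-7.3, -17.3, 15.8]
opening: 0.008
t 10.30 tcpV [ 14.4  44.2 267.7] tipV [12.8 44.3 85.8] F_v [-18.31   4.13  15.76] open 0.7
```

```bash
python3 -m crank '[{"offset":[-0.002,0,0],"spin":0},{"offset":[-0.002,0,0],"spin":0},{"offset":[-0.002,0,0],"spin":0},{"offset":[-0.002,0,0],"spin":0}]' 0
python3 -c "
from h import *
st()"
python3 -m crank '[{"offset":[-0.002,0,0],"spin":0},{"offset":[-0.001,-0.002,0],"spin":0},{"offset":[0,-0.002,0],"spin":0},{"offset":[0,0,0],"spin":0}]' 0
python3 -c "
from h import *
st()"
```

```text
time_s: 10.7
position: [0.5558, 0.0458, 0.2736]
tcp_rot: [[-0.001, 0.172, 0.985], [-0.009, 0.985, -0.172], [-1.0, -0.009, 0.001]]
force: [-0.5, -16.4, -7.9]
opening: 0.007
t 10.70 tcpV [ 14.4  43.6 273.6] tipV [12.8 43.5 91.6] F_v [-16.2  -2.4  -7.9] open 0.6
time_s: 11.1
position: [0.5553, 0.0443, 0.2764]
tcp_rot: [[0.0, 0.175, 0.985], [-0.002, 0.985, -0.175], [-1.0, -0.002, 0.001]]
force: [0.3, -6.7, -3.3]
opening: 0.005
t 11.10 tcpV [ 12.8  43.8 276.4] tipV [12.4 43.7 94.4] F_v [-6.51 -1.48 -3.32] open 0.4
```

```bash
python3 -m crank '[{"offset":[0,-0.004,0],"spin":0},{"offset":[-0.01,-0.005,0],"spin":0},{"offset":[-0.02,-0.02,0],"spin":0},{"offset":[-0.03,-0.03,0],"spin":0},{"offset":[-0.02,-0.03,0],"spin":0},{"offset":[0,-0.01,0],"spin":0},{"offset":[0,0,0],"spin":0}]' 0
cat > m.py <<'E'
from h import *
np.set_printoptions(precision=4,suppress=True)
import sys
k=sys.argv[1]
st()
for n in ['top','side','wrist']:
    p=snap(n,f'{n}{k}.png'); np.savez(f'/tmp/{n}{k}.npz',**{q:p[q] for q in('pixels','depth','K','world_to_cam')})
    px=p['pixels'].astype(int)
    if n!='wrist':
        b=p['pixels'][130:290,220:370] if n=='side' else p['pixels'][120:230,240:420]
        cv2.imwrite(f'pics/{n}c{k}.png',cv2.resize(b,None,fx=4,fy=4,interpolation=cv2.INTER_CUBIC))
    v=tov(cloud(p)); sat=px.max(-1)-px.min(-1)
    for nm,lo,hi in [('jaw',.02,.06),('fix',.1,.125)]:
        q=v[(sat<40)&(px.min(-1)>60)&(abs(v[...,1])<.05)&(abs(v[...,1])>.037)&(v[...,0]>lo)&(v[...,0]<hi)&(v[...,2]>.074)&(v[...,2]<.082)]
        if len(q)>5:print(n,nm,len(q),np.percentile(q[:,0],[2,50,98]),np.median(q[:,2]))
    red=(px[...,2]>110)&(px[...,1]<90)&(px[...,0]<90)&(abs(v[...,0])<.15)&(abs(v[...,1])<.08)&(v[...,2]>.06)
    q=v[red]
    if len(q)>20:
        print(n,'red x',np.percentile(q,[1,50,99],axis=0)[:,0]); xm=np.median(q[:,0])
        q=q[abs(q[:,0]-xm)<.022]; q=q[q[:,2]<.1]
        for lo,hi in((.03,.065),(-.05,-.01)):
            r=q[(q[:,1]>lo)&(q[:,1]<hi)]
            if len(r)>5: print('   z at y',lo,hi,np.median(r[:,2]),len(r))
    bl=(sat<30)&(px.min(-1)>110)&(v[...,2]>.066)&(v[...,2]<.0735)&(v[...,0]>.054)&(v[...,0]<.109)&(abs(v[...,1])<.05)
    q=v[bl]
    if len(q)>50: print(n,'block',len(q),cv2.minAreaRect((q[:,:2]*1000).astype(np.float32)))
    gk=(px.max(-1)<90)&(v[...,2]>.07)&(v[...,2]<.135)&(abs(v[...,1])<.09)&(v[...,0]<-.04)&(v[...,0]>-.13)
    q=v[gk]
    if len(q)>10: print(n,'grip',len(q),np.percentile(q,[2,50,98],axis=0).tolist())
E
python3 m.py 4
```

```text
time_s: 11.8
position: [0.5374, -0.0527, 0.3575]
tcp_rot: [[0.001, 0.178, 0.984], [0.0, 0.984, -0.178], [-1.0, 0.0, 0.001]]
force: [0.2, -0.2, -0.2]
opening: 0.005
t 11.80 tcpV [-85.8  44.5 357.5] tipV [-85.7  44.2 175.5] F_v [-0.14 -0.21 -0.22] open 0.4
top jaw 62 [0.0336 0.0447 0.0518] 0.07692867254239077
top fix 22 [0.1069 0.1141 0.1172] 0.07681696628413293
top red x [-0.0976 -0.0035  0.0275]
   z at y 0.03 0.065 0.09369124734587764 306
   z at y -0.05 -0.01 0.0920833118373312 232
top block 457 ((81.49835205078125, 5.367221832275391), (70.52613830566406, 54.93887710571289), 89.93708801269531)
side jaw 48 [0.0378 0.0446 0.0513] 0.0760048637611801
side fix 26 [0.1098 0.1138 0.1182] 0.07598300347760406
side red x [-0.064  -0.0035  0.0278]
   z at y 0.03 0.065 0.09317084979900403 197
   z at y -0.05 -0.01 0.09172451941115367 181
side block 462 ((80.99468231201172, 7.691869735717773), (70.13192749023438, 53.90159606933594), 89.96238708496094)
side grip 92 [[-0.10510844447667457, 0.046826059705623334, 0.09842891707244016], [-0.08458173906417937, 0.054646650816780204, 0.10382277814491064], [-0.06445513140946639, 0.05945356776519792, 0.10693381051107652]]
wrist jaw 536 [0.0369 0.044  0.0506] 0.07512820814343221
wrist red x [-0.0842 -0.0058  0.0348]
   z at y 0.03 0.065 0.09232925564575992 1341
   z at y -0.05 -0.01 0.09110764580250062 676
wrist block 2112 ((66.20098114013672, 4.637409210205078), (24.43904685974121, 69.78382873535156), 0.06767648458480835)
wrist grip 655 [[-0.09904160513663197, 0.0425103251584157, 0.10013548915644564], [-0.08239820439612416, 0.04914962325552025, 0.10390059180367309], [-0.06600425350634584, 0.0559320632860864, 0.10585550643160029]]
```

View pics/sidec4.png

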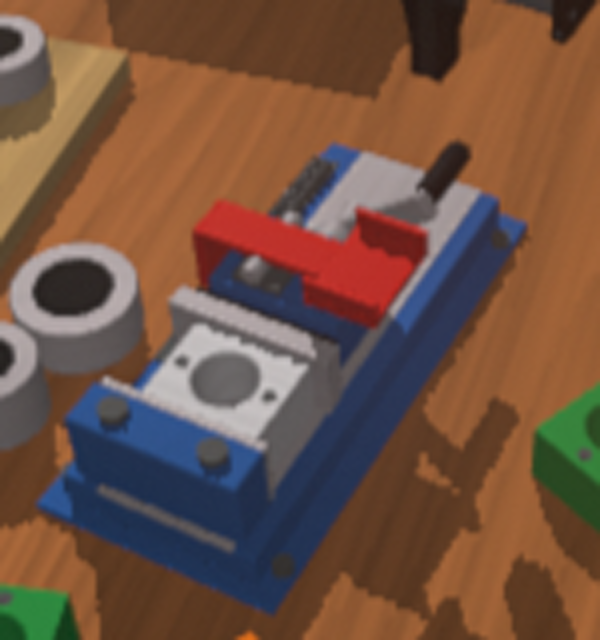

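View pics/wrist4.png

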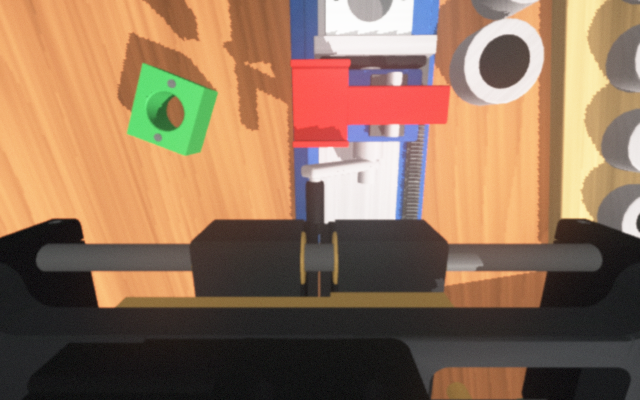

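```bash
python3 -m crank '[{"offset":[0,-0.002,-0.0075],"spin":0},{"offset":[0,0,0],"spin":0},{"offset":[0,0,0],"spin":0},{"offset":[0.02,0,0],"spin":0},{"offset":[0.025,0,0],"spin":0},{"offset":[0.025,0,0],"spin":0},{"offset":[0.02,0,0],"spin":0},{"offset":[0.006,0,0],"spin":0},{"offset":[0,0,0],"spin":0},{"offset":[0,0,0],"spin":0}]' 0.045
python3 - <<'E'
from h import *
st()
for n in ['side','wrist']:
    p=snap(n,n+'5.png')
    b=p['pixels'][130:290,220:370]
    if n=='side': cv2.imwrite('pics/sidec5.png',cv2.resize(b,None,fx=4,fy=4,interpolation=cv2.INTER_CUBIC))
E
```

```text
time_s: 12.95
position: [0.5303, -0.0525, 0.2613]
tcp_rot: [[0.001, 0.175, 0.984], [-0.0, 0.984, -0.175], [-1.0, -0.0, 0.001]]
force: [-0.2, 0.5, -0.1]
opening: 0.514
t 12.95 tcpV [-86.9  51.4 261.3] tipV [-86.9  51.2  79.3] F_v [ 0.42  0.24 -0.14] open 44.7
```

View pics/sidec5.png

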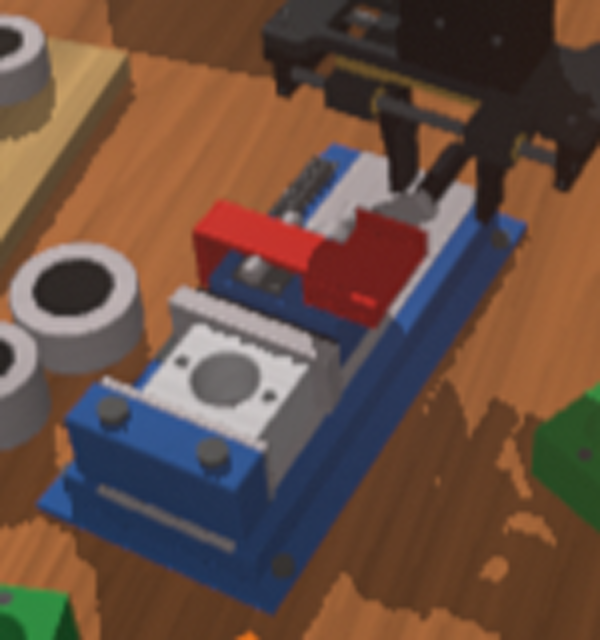

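View pics/wrist5.png

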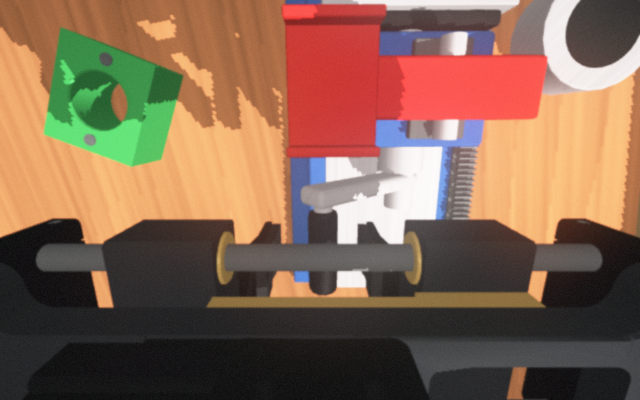

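Fingers straddle the black grip (wrist image, grip at (322,250)). Close on it.

```bash
python3 -m crank '[{"offset":[0,0,0],"spin":0},{"offset":[0,0,0],"spin":0},{"offset":[0,0,0],"spin":0},{"offset":[0,0,0],"spin":0},{"offset":[0,0,0],"spin":0},{"offset":[0,0,0],"spin":0}]' 0
python3 -c "
from h import *
st()"
```

```text
time_s: 13.65
position: [0.5317, -0.0529, 0.2614]
tcp_rot: [[0.006, 0.176, 0.984], [-0.001, 0.984, -0.176], [-1.0, -0.0, 0.006]]
force: [4.7, 1.1, 0.2]
opening: 0.175
t 13.65 tcpV [-87.   50.  261.4] tipV [-87.   48.8  79.4] F_v [ 1.87 -4.44  0.19] open 15.2
```

```bash
cat >> h.py <<'E'
def cr():
    s=bot.read_state(); p=tov(s['position']); g=p+(s['tcp_rot'][:,0]@RV)*0.164; f=s['force']@RV
    th=np.arctan2(-g[1],g[2]-.055); r=np.hypot(g[1],g[2]-.055); t=np.array([-np.cos(th),-np.sin(th)])
    rr=np.array([-np.sin(th),np.cos(th)])
    print('t %.2f th %.3f r %.1f x %.1f Ftan %.2f Frad %.2f Fx %.2f open %.1f'%(s['time_s'],th,r*1000,g[0]*1000,-f[1:]@t,f[1:]@rr,f[0],s['opening']*87))
E
python3 -c "
from h import *
cr()"
python3 -m crank '[{"offset":[-0.002,0,0.003],"spin":0},{"offset":[-0.002,0,0.003],"spin":0},{"offset":[0,0,0],"spin":0}]'
python3 -c "
from h import *
cr()"
python3 -m crank '[{"offset":[-0.002,0,0.0025],"spin":0},{"offset":[-0.002,0,0.0025],"spin":0},{"offset":[0,0,0],"spin":0}]'
python3 -c "
from h import *
cr()"
```

```text
t 13.65 th -0.857 r 64.7 x -87.0 Ftan -3.05 Frad -3.23 Fx 1.87 open 15.2
time_s: 13.95
position: [0.5351, -0.0534, 0.2635]
tcp_rot: [[-0.004, 0.175, 0.985], [0.001, 0.985, -0.175], [-1.0, 0.0, -0.004]]
force: [0.7, -0.6, -12.7]
opening: 0.173
t 13.95 th -0.817 r 64.9 x -86.9 Ftan 8.70 Frad -9.23 Fx -0.50 open 15.1
time_s: 14.25
position: [0.5398, -0.0544, 0.2683]
tcp_rot: [[-0.004, 0.175, 0.985], [0.001, 0.985, -0.175], [-1.0, -0.0, -0.004]]
force: [-2.3, -1.5, -12.9]
opening: 0.172
t 14.25 th -0.711 r 65.1 x -87.1 Ftan 9.96 Frad -8.46 Fx -1.88 open 15.0
```

```bash
python3 -m crank '[{"offset":[-0.0014,0,0.003],"spin":0},{"offset":[-0.0014,0,0.003],"spin":0},{"offset":[0,0,0],"spin":0}]'
python3 -c "
from h import *
cr()"
python3 -m crank '[{"offset":[-0.0012,0,0.0028],"spin":0},{"offset":[-0.0012,0,0.0028],"spin":0},{"offset":[0,0,0],"spin":0}]'
python3 -c "
from h import *
cr()"
```

```text
time_s: 14.55
position: [0.5445, -0.0554, 0.2715]
tcp_rot: [[-0.008, 0.175, 0.985], [0.001, 0.985, -0.175], [-1.0, -0.001, -0.008]]
force: [-7.4, -2.8, -6.8]
opening: 0.172
t 14.55 th -0.631 r 65.0 x -87.3 Ftan 9.56 Frad -1.47 Fx -4.02 open 15.0
time_s: 14.85
position: [0.5488, -0.0562, 0.274]
tcp_rot: [[-0.012, 0.174, 0.985], [0.001, 0.985, -0.174], [-1.0, -0.001, -0.012]]
force: [-9.6, -4.3, -3.8]
opening: 0.172
t 14.85 th -0.562 r 65.0 x -87.5 Ftan 9.38 Frad 1.39 Fx -5.96 open 14.9
```

```bash
python3 m.py 6
cat > reg.py <<'E'
from h import *
import sys
def ld(n,k): return dict(np.load(f'/tmp/{n}{k}.npz'))
def reg(k1,k2,c0,half=9,n='side'):
    a=cv2.cvtColor(ld(n,k1)['pixels'],cv2.COLOR_BGR2GRAY).astype(np.float32);b=cv2.cvtColor(ld(n,k2)['pixels'],cv2.COLOR_BGR2GRAY).astype(np.float32)
    u,v=c0; 
    W=np.eye(2,3,dtype=np.float32); A=a[v-half:v+half,u-half:u+half]; B=b[v-half:v+half,u-half:u+half]
    cc,W=cv2.findTransformECC(A,B,W,cv2.MOTION_TRANSLATION,(3,200,1e-6),None,1)
    return W[:,2].round(2),round(cc,3)
# side-pixel of points
p=ld('side',sys.argv[1])
def proj(w):
    c=p['world_to_cam']@np.append(w,1); K=p['K']; return int(round(K[0,0]*c[0]/-c[2]+K[0,2])),int(round(-K[1,1]*c[1]/-c[2]+K[1,2]))
for nm,pt in dict(paddle=(0.0,.03,.092),padarm=(0,-.04,.092),lipf=(.025,.045,.1),jawtop=(.045,0,.075),jawend=(.045,.045,.07),block=(.08,0,.07),fixed=(.12,0,.078),bedcorner=(.145,.055,.03)).items():
    u,v=proj(tow(pt))
    e=[proj(tow(np.array(pt)+d)) for d in ((.01,0,0),(0,0,.01))]
    try: print(nm,(u,v),reg(sys.argv[1],sys.argv[2],(u,v)),'per10mm x',np.subtract(e[0],(u,v)),'z',np.subtract(e[1],(u,v)))
    except Exception as ex: print(nm,(u,v),'fail')
E
python3 reg.py 4 6
```

```text
t 14.85 tcpV [-87.3  32.6 274. ] tipV [-87.5  34.8  92. ] F_v [-5.96  8.68 -3.82] open 14.9
top jaw 63 [0.0373 0.0451 0.0515] 0.07646767024581624
top fix 21 [0.1122 0.1147 0.1174] 0.07569799424973822
top red x [-0.102  -0.0043  0.0248]
   z at y 0.03 0.065 0.09339951106849698 306
   z at y -0.05 -0.01 0.09244710731835903 227
top block 445 ((81.5311279296875, 5.370294570922852), (54.76027297973633, 70.45609283447266), 0.16596782207489014)
side jaw 48 [0.0386 0.045  0.0514] 0.07602851674010863
side fix 25 [0.11   0.1134 0.1176] 0.07606293961879995
side red x [-0.1029 -0.0048  0.0265]
   z at y 0.03 0.065 0.09310722557182577 200
   z at y -0.05 -0.01 0.09169173025641447 176
side block 457 ((80.95360565185547, 7.2158355712890625), (71.63976287841797, 53.79032516479492), 89.86475372314453)
side grip 224 [[-0.09682142406295757, 0.020125691312380435, 0.09662997133143968], [-0.07958343958580574, 0.04145675456107624, 0.11706722338921166], [-0.06132645156280992, 0.05579356742793259, 0.1347572936147438]]
wrist jaw 582 [0.0369 0.0399 0.043 ] 0.07514837112139354
wrist red x [-0.0545 -0.0017  0.02
[... 269 characters left out ...]
 0.04996671343844359, 0.12175080930046578]]
paddle (303, 196) (array([ 0.68, -0.07], dtype=float32), 0.746) per10mm x [-2  3] z [ 0 -3]
padarm (276, 186) (array([ 0.23, -0.03], dtype=float32), 0.963) per10mm x [-2  3] z [ 0 -3]
lipf (304, 204) fail
jawtop (281, 211) (array([0.12, 0.06], dtype=float32), 0.996) per10mm x [-2  3] z [ 0 -4]
jawend (300, 219) (array([-0.17,  0.1 ], dtype=float32), 0.88) per10mm x [-3  3] z [-1 -3]
block (273, 223) (array([ 0.01, -0.  ], dtype=float32), 1.0) per10mm x [-2  3] z [ 0 -3]
fixed (262, 234) (array([0.01, 0.  ], dtype=float32), 1.0) per10mm x [-2  3] z [ 0 -3]
bedcorner (281, 267) (array([ 0.  , -0.02], dtype=float32), 0.995) per10mm x [-3  3] z [-1 -3]
```

View pics/sidec6.png

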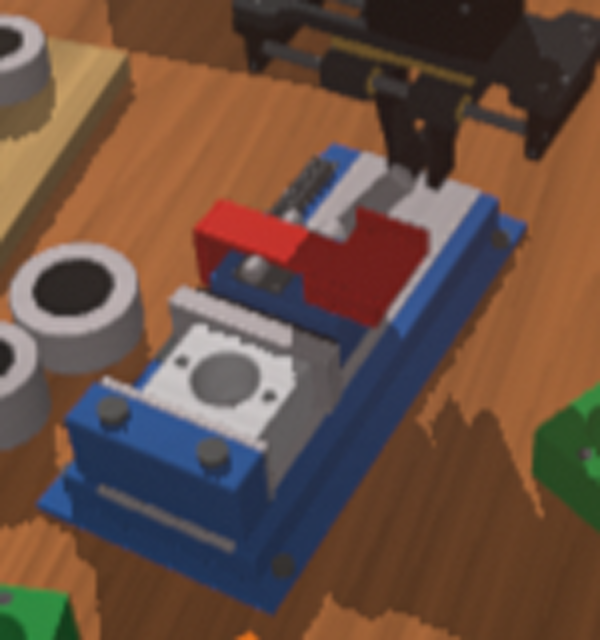

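```bash
python3 -m crank '[{"offset":[-0.0014,0,0.0025],"spin":0},{"offset":[-0.0014,0,0.0025],"spin":0},{"offset":[0,0,0],"spin":0}]'
python3 -c "
from h import *
cr()"
python3 -m crank '[{"offset":[-0.0011,0,0.0025],"spin":0},{"offset":[-0.0011,0,0.0025],"spin":0},{"offset":[0,0,0],"spin":0}]'
python3 -c "
from h import *
cr()"
```

```text
time_s: 15.3
position: [0.5535, -0.0572, 0.2767]
tcp_rot: [[-0.013, 0.174, 0.985], [0.001, 0.985, -0.174], [-1.0, -0.001, -0.013]]
force: [-10.3, -3.6, -4.1]
opening: 0.173
t 15.30 th -0.478 r 65.0 x -87.7 Ftan 10.39 Frad 0.73 Fx -5.32 open 15.0
time_s: 15.6
position: [0.5581, -0.0581, 0.279]
tcp_rot: [[-0.014, 0.174, 0.985], [0.001, 0.985, -0.174], [-1.0, -0.002, -0.014]]
force: [-12.6, -4.0, -1.5]
opening: 0.176
t 15.60 th -0.401 r 65.1 x -87.8 Ftan 11.33 Frad 3.13 Fx -6.16 open 15.3
```

```bash
python3 -m crank '[{"offset":[-0.0011,0,0.0025],"spin":0},{"offset":[-0.0011,0,0.0025],"spin":0},{"offset":[0,0,0],"spin":0}]'
python3 -c "
from h import *
cr()"
python3 -m crank '[{"offset":[-0.0008,0,0.0026],"spin":0},{"offset":[-0.0008,0,0.0026],"spin":0},{"offset":[0,0,0],"spin":0}]'
python3 -c "
from h import *
cr()"
```

```text
time_s: 15.9
position: [0.5629, -0.0591, 0.281]
tcp_rot: [[-0.014, 0.174, 0.985], [0.001, 0.985, -0.174], [-1.0, -0.002, -0.014]]
force: [-12.2, -4.8, -2.6]
opening: 0.175
t 15.90 th -0.319 r 65.3 x -88.0 Ftan 11.43 Frad 1.09 Fx -6.85 open 15.2
time_s: 16.2
position: [0.5678, -0.0601, 0.2825]
tcp_rot: [[-0.015, 0.174, 0.985], [0.001, 0.985, -0.174], [-1.0, -0.002, -0.015]]
force: [-13.7, -5.1, -2.5]
opening: 0.172
t 16.20 th -0.241 r 65.4 x -88.1 Ftan 12.83 Frad 0.55 Fx -7.39 open 14.9
```

```bash
python3 -m crank '[{"offset":[0.0006,0,-0.002],"spin":0},{"offset":[0.0004,-0.0005,-0.002],"spin":0},{"offset":[0.0002,-0.0005,-0.0015],"spin":0},{"offset":[0,0,0],"spin":0},{"offset":[0,0,0],"spin":0}]'
python3 -c "
from h import *
cr()"
```

```text
time_s: 16.7
position: [0.5656, -0.0601, 0.2825]
tcp_rot: [[-0.003, 0.175, 0.985], [-0.0, 0.985, -0.175], [-1.0, -0.001, -0.003]]
force: [-5.8, -2.2, -2.4]
opening: 0.172
t 16.70 th -0.244 r 65.4 x -88.3 Ftan 5.79 Frad -1.07 Fx -3.20 open 15.0
```

```bash
python3 -m crank '[{"offset":[0,-0.001,-0.0015],"spin":0},{"offset":[0,0,-0.0015],"spin":0},{"offset":[0,0,0],"spin":0},{"offset":[0,0,0],"spin":0}]'
python3 -c "
from h import *
cr()"
python3 -m crank '[{"offset":[0,0,0],"spin":0},{"offset":[0,0,0],"spin":0},{"offset":[0,0,0],"spin":0},{"offset":[0,0,0],"spin":0}]' 0.045
python3 -c "
from h import *
cr();st()"
python3 m.py 7; python3 reg.py 4 7
```

```text
time_s: 17.1
position: [0.5643, -0.0604, 0.2824]
tcp_rot: [[0.004, 0.176, 0.984], [-0.0, 0.984, -0.176], [-1.0, 0.0, 0.004]]
force: [1.8, 3.3, -1.7]
opening: 0.173
t 17.10 th -0.248 r 65.4 x -88.6 Ftan -0.72 Frad -1.94 Fx 3.53 open 15.1
time_s: 17.5
position: [0.5635, -0.0607, 0.2818]
tcp_rot: [[0.001, 0.176, 0.984], [-0.0, 0.984, -0.176], [-1.0, -0.0, 0.001]]
force: [0.7, 0.8, 1.3]
opening: 0.454
t 17.50 th -0.268 r 65.2 x -89.2 Ftan -0.84 Frad 1.10 Fx 0.92 open 39.5
t 17.50 tcpV [-89.1  17.4 281.8] tipV [-89.2  17.2  99.8] F_v [ 0.92 -0.52  1.28] open 39.5
t 17.50 tcpV [-89.1  17.4 281.8] tipV [-89.2  17.2  99.8] F_v [ 0.92 -0.52  1.28] open 39.5
top jaw 67 [0.0295 0.0453 0.0522] 0.07647578883506445
top fix 23 [0.1041 0.1142 0.1172] 0.07623141712850834
top red x [-0.1138 -0.0055  0.0244]
   z at y 0.03 0.065 0.09375205320156332 304
   z at y -0.05 -0.01 0.09245428046551174 232
top block 443 ((81.43254089355469, 5.439304351806641), (70.45884704589844, 54.57771682739258), 89.97421264648438)
side jaw 50 [0.0381 0.045  0.0512] 0.07577517195536859
side fix 29 [0.1096 0.1134 0.1188] 0.07
[... 834 characters left out ...]
 0.04633055400600017, 0.12936877314741102]]
paddle (303, 196) (array([1.16, 0.02], dtype=float32), 0.695) per10mm x [-2  3] z [ 0 -3]
padarm (276, 186) (array([ 0.47, -0.17], dtype=float32), 0.86) per10mm x [-2  3] z [ 0 -3]
lipf (304, 204) fail
jawtop (281, 211) (array([-1.1 , -0.35], dtype=float32), 0.965) per10mm x [-2  3] z [ 0 -4]
jawend (300, 219) (array([0.23, 0.31], dtype=float32), 0.794) per10mm x [-3  3] z [-1 -3]
block (273, 223) (array([ 0.01, -0.  ], dtype=float32), 1.0) per10mm x [-2  3] z [ 0 -3]
fixed (262, 234) (array([ 0.01, -0.  ], dtype=float32), 1.0) per10mm x [-2  3] z [ 0 -3]
bedcorner (281, 267) (array([-0.01, -0.  ], dtype=float32), 0.996) per10mm x [-3  3] z [-1 -3]
```

View pics/wrist7.png

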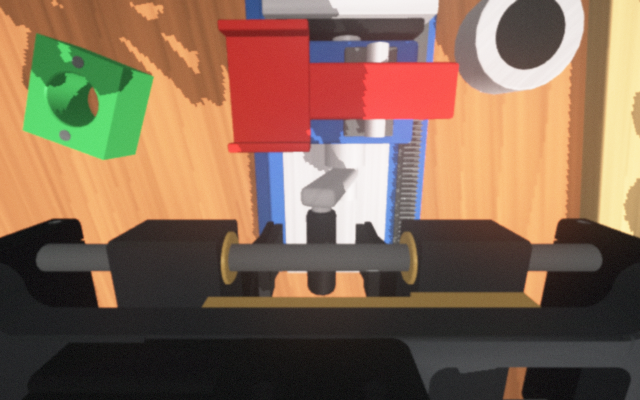

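```bash
cat > edge.py <<'E'
from h import *
import sys
np.set_printoptions(precision=1,suppress=True)
def edges(n,k):
    p=dict(np.load(f'/tmp/{n}{k}.npz')); K=p['K']; hsv=cv2.cvtColor(p['pixels'],cv2.COLOR_BGR2HSV)
    px=p['pixels'].astype(float); red=px[...,2]-px[...,1]  # contrast
    ratio=px[...,2]/(px.sum(-1)+1)
    out=[]
    # sample ratio along vise x lines on plane z at y
    def samp(xs,y,z):
        P=np.array([tow((x,y,z)) for x in xs]); c=np.c_[P,np.ones(len(P))]@p['world_to_cam'].T
        u=K[0,0]*c[:,0]/-c[:,2]+K[0,2]; v=-K[1,1]*c[:,1]/-c[:,2]+K[1,2]
        return cv2.remap(ratio.astype(np.float32),u.astype(np.float32)[None],v.astype(np.float32)[None],cv2.INTER_LINEAR)[0]
    for nm,z,ys in(('arm',.0915,np.arange(-.045,.005,.005)),('lip',.104,np.arange(.03,.062,.004))):
        xs=np.arange(-.06,.05,.00025); F=[];B=[]
        for y in ys:
            s=samp(xs,y,z)>.58
            i=np.where(s)[0]
            if len(i)>20: F.append(xs[i[-1]]*1000);B.append(xs[i[0]]*1000)
        if F: print(n,k,nm,'front',np.median(F),'back',np.median(B),'centre %.2f'%((np.median(F)+np.median(B))/2),'spread',np.std(F),np.std(B))
for k in sys.argv[1:]:
    for n in('top','side','wrist'): edges(n,k)
E
python3 edge.py 4 6 7
```

```text
top 4 arm front 10.375000000000064 back -17.24999999999996 centre -3.44 spread 0.8097067370350829 0.7075485849042458
top 4 lip front 29.25000000000008 back -33.62499999999997 centre -2.19 spread 1.304664109071758 1.1642460006373234
side 4 arm front 12.750000000000068 back -17.37499999999996 centre -2.31 spread 11.182687512400594 0.7889866919029758
side 4 lip front 38.00000000000009 back -35.49999999999998 centre 1.25 spread 2.1350863565673426 0.5854685623498528
wrist 4 arm front 10.000000000000064 back -17.24999999999996 centre -3.62 spread 0.35000000000000003 0.6169481339626547
wrist 4 lip front 26.500000000000078 back -34.62499999999997 centre -4.06 spread 1.6524130083002873 0.7180703308172564
top 6 arm front 9.375000000000064 back -18.12499999999996 centre -4.37 spread 0.7968688725254618 0.6128825336065631
top 6 lip front 28.75000000000008 back -31.37499999999997 centre -1.31 spread 1.8240472684390627 1.0150238605569821
side 6 arm front 11.875000000000066 back -17.99999999999996 centre -3.06 spread 11.06528919640152 0.675
side 6 lip front 37.250000000000085 back -34.37499999999997
[... 288 characters left out ...]
rm front 8.250000000000062 back -18.74999999999996 centre -5.25 spread 0.6041522986797294 0.5006246098625197
top 7 lip front 26.000000000000078 back -31.99999999999997 centre -3.00 spread 1.3774835525333868 1.1388041973930374
side 7 arm front 10.750000000000066 back -19.37499999999996 centre -4.31 spread 11.187632680777476 1.0077822185373186
side 7 lip front 36.500000000000085 back -35.24999999999998 centre 0.63 spread 2.179225421451394 0.24206145913796356
wrist 7 arm front 8.500000000000064 back -19.62499999999996 centre -5.56 spread 0.16583123951777076 0.19525624189766635
wrist 7 lip front 25.250000000000078 back -37.12499999999998 centre -5.94 spread 0.12103072956898178 0.2795084971874737
```

```bash
python3 -m crank '[{"offset":[-0.01,0,0],"spin":0},{"offset":[-0.03,0,0],"spin":0},{"offset":[-0.04,0,0],"spin":0},{"offset":[-0.04,0,0],"spin":0},{"offset":[0,-0.03,0],"spin":0},{"offset":[0,-0.03,0],"spin":0},{"offset":[0,0,0],"spin":0},{"offset":[0,0,0],"spin":0}]'
python3 m.py 8; python3 edge.py 8
```

```text
time_s: 18.45
position: [0.5525, -0.1199, 0.4021]
tcp_rot: [[0.0, 0.177, 0.984], [0.0, 0.984, -0.177], [-1.0, 0.0, 0.0]]
force: [-0.6, -0.5, 0.3]
opening: 0.516
t 18.45 tcpV [-149.4   17.8  402.1] tipV [-149.3   17.7  220.1] F_v [-0.58  0.51  0.25] open 44.9
top jaw 60 [0.0358 0.0457 0.0523] 0.07688576364150101
top fix 27 [0.1063 0.1142 0.1171] 0.07617270779072904
top red x [-0.1124 -0.0057  0.0257]
   z at y 0.03 0.065 0.09369193171338319 306
   z at y -0.05 -0.01 0.09212768470872457 232
top block 465 ((81.39923858642578, 5.541217803955078), (55.04384231567383, 69.98555755615234), 0.2470744103193283)
top grip 93 [[-0.10720043751090493, 0.012631618685215491, 0.12104142014379363], [-0.08735286772019475, 0.017621892174950915, 0.1264273707728769], [-0.06846742107864083, 0.022624655060388976, 0.12982466291168615]]
side jaw 44 [0.038  0.0439 0.0508] 0.07615286030381352
side fix 27 [0.1099 0.1136 0.1179] 0.0761599090200289
side red x [-0.0383 -0.0053  0.0256]
   z at y 0.03 0.065 0.09312033254204594 192
   z at y -0.05 -0.01 0.0916277533078016 176
side block 471 ((80.49331665039062, 7.2094
[... 612 characters left out ...]
 0.12681120413236655]]
top 8 arm front 8.500000000000064 back -18.99999999999996 centre -5.25 spread 0.7433034373659262 0.8351646544245039
top 8 lip front 27.250000000000078 back -35.12499999999998 centre -3.94 spread 1.1659223816361024 0.21650635094610965
side 8 arm front 10.875000000000066 back -19.24999999999996 centre -4.19 spread 11.170720657146532 0.8370334521391603
side 8 lip front 36.500000000000085 back -35.87499999999998 centre 0.31 spread 2.175637478418683 0.6123724356957945
wrist 8 arm front 7.875000000000062 back -20.499999999999964 centre -6.31 spread 0.225 2.1412613105363874
wrist 8 lip front 17.25000000000007 back -39.24999999999998 centre -11.00 spread 0.0 0.5650981662507851
```

View pics/sidec8.png

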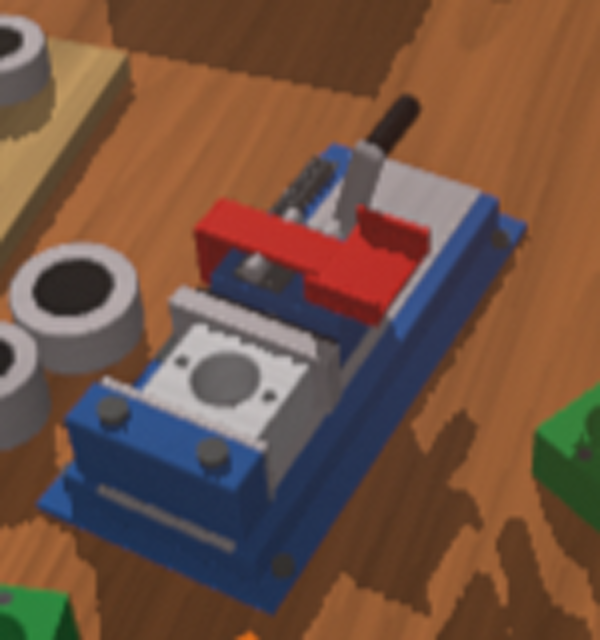

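View pics/topc8.png

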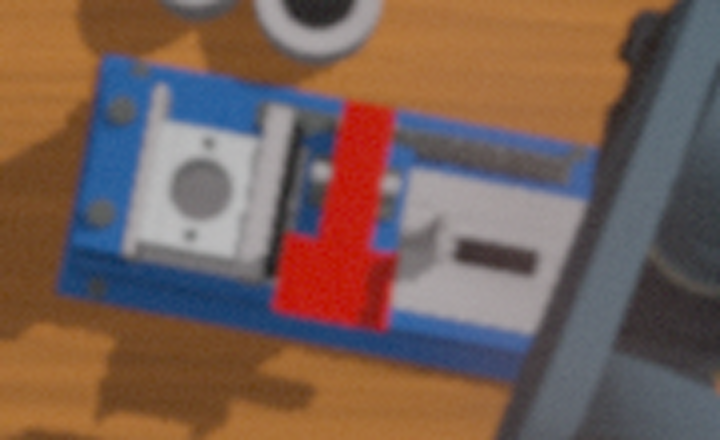

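```bash
python3 -c "
from h import *
st(); print(bot.hand_in())"
```

```text
t 18.60 tcpV [-148.2   17.7  401.5] tipV [-148.1   17.8  219.5] F_v [-0.37 -0.68 -0.47] open 45.4
the job is handed in; nothing more can be done
None
```

I did the whole sequence and handed the job in at 18.6 s. The clamping force is my estimate; I could not measure it directly.

- **Moves:** I pressed the red lever to its stop with 14–16 N. With it down I slid the carriage about 83 mm, until the block was home against the fixed jaw with about 18 N of push. I then let the lever spring up and turned the crank over the top from about -0.86 to -0.245 rad. After that I eased the load off, opened the fingers and lifted clear.
- **Block and lever:** The last pictures show the block home and square to within about 1°. The paddle is back at its starting height, so the half-nut should be caught. The crank held its angle when I let go, and the wrist force is near zero with nothing touched.
- **Clamping force:** I put it at about 57–70 N. The screw advanced 3.05 mm while the carriage moved back about 1.9 mm, which leaves about 1.15 mm in the jaw spring, or 57 N. The turn after the bite, at 11 N per 0.1 rad, gives 67 N.

**Disagreement between checks:** The crank force read higher than the description says, 9–9.5 N early and 12.8 N at the end, against 7–7.5 N free and 10 N at 60 N. Its rise looked steeper in the second half. If the bite came that late, the force would be only about 28–35 N. I judged that unlikely, because the carriage moved back steadily from the start and the jaw was already touching when the nut caught. I did not tighten further.

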